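# Clear the parts washer's lid and hold it open

## Task

Clear the lid of the red parts washer: take the two gears drying on it and pile them squarely, one after the other, on the equal gear that lies in the drip tray, setting each down gently rather than dropping it. Then raise the lid to 40 degrees and hold it there so that I can reach in: its stay is off and it would fall shut, so do not let it drop, and finish your program while still holding it. Leave the gear in the tray where it is, and do not disturb the other things on the bench.

Things in the scene. Friction and masses are not known exactly. Their poses are not given: they have to be found in the camera images.
- lid (a joint): opening angle of the parts washer's lid in rad: 0 shut, growing as its front edge rises (40 degrees = 0.698). The lid is a red sheet-steel panel, 284 mm front to back and 380 mm wide, about 0.75 kg, hinged along its back edge. The hinge is free: let go at any angle under 90 degrees, the lid falls shut. Shut, its flat top is 152 mm above the bench
- lid_handle (a point): centre of the steel bow handle on top of the lid near its front edge: a round bar 12 mm thick along the hinge's direction, on two posts 116 mm apart (middle to middle), its axis 40 mm above the lid's top. It turns with the lid; this point is 252 mm in front of the hinge line and 50 mm above it when shut, so 192 mm above the bench. Site axes: x towards the hinge, y along the bar, z out of the lid's top
- washer_hinge (a point): middle of the lid's hinge line on the back rim of the red parts washer, 142 mm above the bench. The washer stands fixed, its tub 272 mm deep and 364 mm wide with a pump box 38 mm beyond its right (-y) end. Site axes are the washer's and do not turn with the lid: x to its back, y along the hinge to its left end, z up; its front is about 280 mm to -x of this point
- gear_1_center (a point): centre (half-way up) of a loose steel spur gear, 54 mm in diameter over the teeth and 14 mm thick, its 22 mm bore too narrow for a finger, 0.18 kg, lying flat on the lid's top, in its left (+y) half; z is its axis
- gear_2_center (a point): centre of an equal gear, lying flat on the lid's top, in its right (-y) half; z is its axis
- gear_base_center (a point): centre of the third equal gear, loose, lying flat on the 3 mm floor of the aluminium drip tray on the bench left of the washer (its centre 10 mm above the bench). The tray is fixed, 180 by 160 mm outside, its walls 14 mm high
- stay: bystander: the lid's stay, a flat steel link 194 mm long and 16 mm wide lying on the bench; origin at the centre of its underside
- wrench: bystander: combination wrench lying on the bench in front of the washer; origin at the centre of its underside
- screwdriver: bystander: screwdriver with a red handle lying on the bench left of the tray; origin about its middle
- brush: bystander: cleaning brush with a wooden handle lying on the bench right of the washer; origin about its middle
- spray_can: bystander: spray can 66 mm in diameter and 190 mm tall standing behind the tray; origin at the centre of its underside
- bolt_jar: bystander: amber glass jar 68 mm in diameter and 85 mm tall standing behind the tray; origin at the centre of its underside
- mug: bystander: blue mug 82 mm in diameter and 95 mm tall standing right of the washer; origin at the centre of its underside

How it is judged:
By the outcome, as a careful person would: the job done as asked, in the order asked, and still so for the second after the job is handed in, while the arm keeps its last pose, push and grip.
It also fails if it takes over 72 s, if anything falls off the work surface, if the arm or the gripper's body presses on something with over 40 N, if the wrist force passes 120 N, or if a joint passes its speed limit or range.

## Robot

A 6-joint arm with a two-finger parallel gripper is mounted at the origin on the work surface. World frame = base frame: x ahead of the robot, y to its left, z up, the work surface at z = 0. Lengths are in m, angles in rad, forces in N, time in s.
With the tool pointing down it reaches from about 0.275 to 0.75 m from the base axis. Payload 10.2 kg.
Tool frame: the origin (TCP) lies midway between the tips of the shut fingers; the grasp point (between the pads) lies 19 mm behind it; z points along the fingers, y is the line along which they close (so a half turn about z gives the same grasp; the last joint's range is limited). The gripper opens to 85 mm and grips with 20 to 120 N. Pads are 22 mm wide; open, the fingers measure 114 mm over their backs; the gripper's body (76 mm by 85 mm) begins 54 mm behind the grasp point. The pads swing forward as they close: fully open they stand 13 mm farther back than shut.
Start: joints at [0.924, 0.313, 1.498, -0, 1.331, -0.223], TCP at [0.216, 0.479, 0.231] pointing down, gripper open.
Joint ranges: [-2.94, 2.94], [-0.97, 2.17], [0.19, 2.56], [-1.23, 4.37], [0.02, 3.11], [-2.88, 2.88]. Speed limits (rad/s): [2.39, 2.39, 3.01, 3.14, 3.14, 3.14].

## Interface

Orientations are given as a unit quaternion [w, x, y, z].
In Python, from station import status, camera, order gives the robot as it stands. The module is installed in compiled form; this text tells all that it offers.
- The arm moves only by the tool move_arm, never from a script. Its argument "targets" is a list of rows, each a list of 3 entries, a list of its own where there are three numbers: the shift along the tool's x, y, z each as a share of 0.5 m, from -1 to 1, then the turn, a rotation vector about the tool's x, y, z each as a share of 180 degrees, from -1 to 1, then the finger opening in mm, from 0 to 85.4. In form: [[[tx, ty, tz], [ax, ay, az], claw], ...]. A call has exactly 5 rows; each row is the pose to reach, as a shift and turn from the pose commanded when the call began, along the tool's axes at that moment, turning the shorter way round; what a row does not reach only later rows make up. A row lasts 1/10 s, in which the tool goes at most 50 mm and 8.59 degrees, less where a joint would pass 70% of its speed; a pose out of reach is approached as far as the arm can. A call with a number of a shift or a turn outside -1 to 1 is refused whole. A call with a gripper value outside its range is refused whole. The fingers move at their own pace and stop on an object; the grip force is fixed at half the most. Time passes only in rows, so rows that repeat a pose let the fingers close, or fill a call up. It gives the time, the measured TCP pose, the force, the opening and the grip force at its end, in the units of the state.
- status.observe(): the state, without advancing time (a new reading comes with each control period).
- camera(name): name is "side" or "top" or "wrist"; returns a dict with "img" (480x640x3 uint8, blue, green, red), "intrinsics" (3x3 intrinsics, pixels), "T" (4x4, takes a point from camera to world coordinates); the wrist camera has in their place "hand_eye" (4x4, takes a point from camera to tool coordinates, whose origin is the TCP and whose axes are the flange's). Camera axes: x right, y down, z forward; pixel columns grow to the right and rows downward; lengths in m; the calibration is good to about 2 mm. The wrist camera is an equidistant fisheye: a pixel r from the principal point sees the ray r / f radians off the axis. A picture is of the moment at which its call begins: read the wrist's pose just before it. There is no depth.
- order.job_done(): hands the job in; it is judged then, once.
The state is a dict: "t": time; "joints": joint angles; "qvel": joint speeds; "joint_efforts": joint torques, N m; "ee_pos": TCP position; "tcp_rot": TCP orientation; "ft_force": force on the tool from outside, world axes, zero at the start; "torque": the same for the moment, N m; "grip_width": opening from 0.0 (shut) to 1.0 (fully open); "grasp_force": force on a finger pad.
Only numpy, scipy, OpenCV 4.12 (cv2) and the standard library are available. Lean on these libraries where they do the work, as an engineer would, in place of code of your own. Each camera call takes 0.05 s, during which the arm holds its last target. There are 200 camera calls.

## Working session

There is one attempt and no reset: what is moved stays moved. The work goes in short steps, Python scripts to look and compute and a tool call to move; the robot and the scene stay as the last step left them, time stands still between calls to the robot, and variables do not carry over. Pictures are saved under pics/ and viewed, at most 10 in all, crops included, and the job is handed in when it is done.

Besides the shell and the picture viewer there is one more tool, called after "Request:" as name(argument=value, ...), one argument or row to a line, values as JSON. move_arm: Moves the arm, as the interface text tells. Shift numbers are shares of 0.5 m and turn numbers shares of 180 degrees, none past 1 either way. Its arguments: {"type":"object","properties":{"targets":{"type":"array","items":{"type":"array"}}},"required":["targets"]}

```bash
mkdir -p pics
python3 - <<'E'
from station import status,camera
import cv2,numpy as np
s=status.observe();print(s['t'],s['ee_pos'],s['tcp_rot'],s['grip_width'])
for n in['top','side','wrist']:
    c=camera(n);cv2.imwrite(f'pics/{n}0.png',c['img']);np.savez(f'pics/{n}0.npz',**{k:v for k,v in c.items()})
    print(n,c['intrinsics'].round(1).tolist(),(c['T'] if 'T' in c else c['hand_eye']).round(3).tolist())
E
```

```text
0.0 [0.2157398  0.47833808 0.23071028] [-2.84974405e-04  2.10301060e-01  9.77636440e-01 -6.11591026e-04] 1.0015423654668425
top [[478.0, 0.0, 316.0], [0.0, 478.0, 245.7], [0.0, 0.0, 1.0]] [[0.021, -0.998, 0.067, 0.444], [-1.0, -0.021, 0.009, -0.021], [-0.008, -0.067, -0.998, 1.262], [0.0, 0.0, 0.0, 1.0]]
side [[469.3, 0.0, 321.1], [0.0, 469.3, 236.5], [0.0, 0.0, 1.0]] [[0.975, -0.17, 0.141, 0.321], [-0.22, -0.703, 0.676, -0.966], [-0.016, -0.69, -0.723, 1.14], [0.0, 0.0, 0.0, 1.0]]
wrist [[371.6, 0.0, 318.9], [0.0, 371.6, 239.2], [0.0, 0.0, 1.0]] [[-0.001, -0.945, -0.326, 0.084], [1.0, -0.002, 0.001, -0.001], [-0.002, -0.326, 0.945, -0.143], [0.0, 0.0, 0.0, 1.0]]
```

View pics/top0.png

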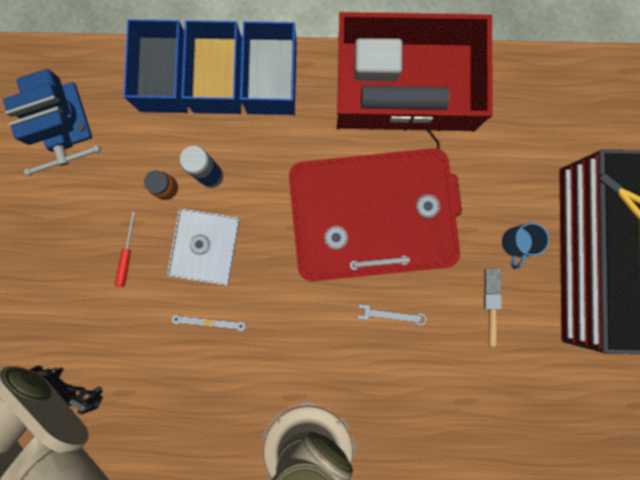

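View pics/side0.png

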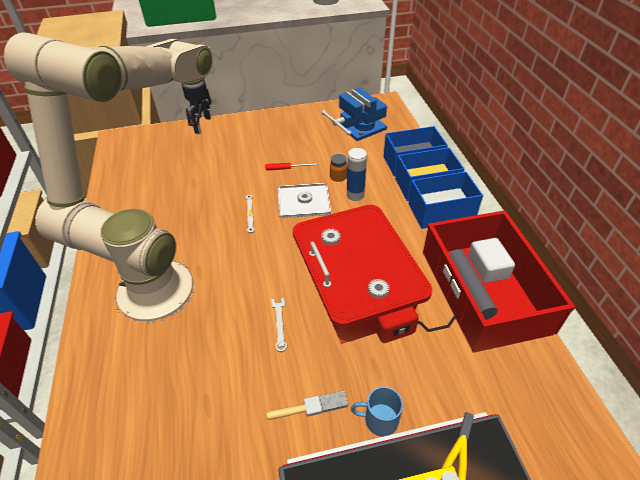

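The top view shows gear 1 at about (336,237), gear 2 at (428,206), the base gear in the tray at (200,244), and the handle bar from (353,265) to (406,260). The side view has gear 1 at (331,236), gear 2 at (378,288), and the base gear at (305,197).

```bash
cat > h.py <<'E'
import numpy as np,cv2
from scipy.spatial.transform import Rotation as R
def ray(K,T,u,v):
    d=np.linalg.inv(K)@[u,v,1.];return T[:3,3],T[:3,:3]@d
def onplane(K,T,u,v,z):
    o,d=ray(K,T,u,v);return o+d*(z-o[2])/d[2]
def tool(s):
    T=np.eye(4);q=np.array(s['tcp_rot']);T[:3,:3]=R.from_quat(q[[1,2,3,0]]).as_matrix();T[:3,3]=s['ee_pos'];return T
def fray(c,T,u,v):
    K=c['intrinsics'];x=(u-K[0,2])/K[0,0];y=(v-K[1,2])/K[1,1];r=np.hypot(x,y)+1e-9
    d=np.array([x/r*np.sin(r),y/r*np.sin(r),np.cos(r)]);C=T@c['hand_eye'];return C[:3,3],C[:3,:3]@d
def fproj(c,T,p):
    C=np.linalg.inv(T@c['hand_eye']);q=C[:3,:3]@p+C[:3,3];K=c['intrinsics']
    th=np.arctan2(np.hypot(q[0],q[1]),q[2]);a=np.arctan2(q[1],q[0])
    return K[0,2]+K[0,0]*th*np.cos(a),K[1,2]+K[1,1]*th*np.sin(a)
E
python3 - <<'E'
from h import *
t=np.load('pics/top0.npz');s=np.load('pics/side0.npz')
def blob(img,u,v,r,red):
    w=img[v-r:v+r,u-r:u+r].astype(int)
    if red: m=(w[...,0]>60)
    else:
        m=w.mean(2)<165
    m=cv2.morphologyEx(m.astype('uint8'),cv2.MORPH_OPEN,np.ones((2,2)))
    cs,_=cv2.findContours(m,cv2.RETR_EXTERNAL,cv2.CHAIN_APPROX_NONE)
    c=max(cs,key=cv2.contourArea);(x,y),rr=cv2.minEnclosingCircle(c);e=cv2.fitEllipse(c)
    return e[0][0]+u-r,e[0][1]+v-r,e[1]
for n,c,L in(('top',t,[(336,237,16,1,.166),(428,206,16,1,.166),(200,244,16,0,.017)]),('side',s,[(331,236,14,1,.166),(378,288,14,1,.166),(305,197,11,0,.017)])):
    for u,v,r,red,z in L:
        x,y,e=blob(c['img'],u,v,r,red);print(n,(round(x),round(y)),np.round(e,1),onplane(c['intrinsics'],c['T'],x,y,z).round(4))
K,T=t['intrinsics'],t['T']
for n,u,v,z in[('hL',353,265,.192),('hR',406,260,.192)]:print(n,onplane(K,T,u,v,z))
m=cv2.inRange(cv2.cvtColor(t['img'],cv2.COLOR_BGR2HSV),(0,150,60),(8,255,255));m[:140]=0;m[:,:270]=0;m[:,500:]=0
m[:,449:]=0
cs,_=cv2.findContours(m,0,1);r=cv2.minAreaRect(max(cs,key=cv2.contourArea));print(r,[onplane(K,T,*p,.152).round(3).tolist() for p in cv2.boxPoints(r)])
E
```

```text
top (337, 238) [24.2 24.3] [ 0.5357 -0.0577  0.166 ]
top (429, 207) [24.  24.4] [ 0.6131 -0.2685  0.166 ]
top (200, 245) [18.8 19. ] [0.5224 0.2932 0.017 ]
side (331, 237) [15.9 19.5] [ 0.5385 -0.0658  0.166 ]
side (379, 289) [18.6 21.5] [ 0.6152 -0.274   0.166 ]
side (305, 201) [ 3.7 13.3] [0.523  0.2663 0.017 ]
hL [ 0.47399942 -0.09426174  0.192     ]
hR [ 0.48768342 -0.21250119  0.192     ]
((372.69775390625, 214.3784637451172), (121.11746978759766, 161.2159881591797), 84.20720672607422) [[0.714, 0.064, 0.152], [0.76, -0.313, 0.152], [0.477, -0.342, 0.152], [0.431, 0.028, 0.152]]
```

```bash
cat >> h.py <<'E'
def plan(T,p,yaw,tilt=0):
    "shares to TCP p with tool y at world angle yaw (deg), pointing down, then tilted about tool y (deg)"
    a=np.radians(yaw);y=np.array([np.cos(a),np.sin(a),0]);z=np.array([0,0,-1.]);M=np.c_[np.cross(y,z),y,z]
    M=M@R.from_euler('y',tilt,degrees=True).as_matrix()
    sh=T[:3,:3].T@(np.array(p)-T[:3,3])/.5;tu=R.from_matrix(T[:3,:3].T@M).as_rotvec()/np.pi
    print('shift',sh.round(4).tolist(),'turn',tu.round(4).tolist(),'dist',np.linalg.norm(sh*.5).round(3))
E
python3 -c "
from h import *
from station import status
plan(tool(status.observe()),[.48,.285,.22],96.7)"
```

```text
shift [-0.6407, -0.1352, 0.0218] turn [-0.0003, -0.0001, -0.1721] dist 0.328
```

Request:
move_arm(
  targets=[
    [[-0.64, -0.135, 0.02], [0, 0, -0.172], 85],
    [[-0.64, -0.135, 0.02], [0, 0, -0.172], 85],
    [[-0.64, -0.135, 0.02], [0, 0, -0.172], 85],
    [[-0.64, -0.135, 0.02], [0, 0, -0.172], 85],
    [[-0.64, -0.135, 0.02], [0, 0, -0.172], 85],
  ],
)

```text
t: 0.65
ee_pos: [0.4027, 0.342, 0.2241]
tcp_rot: [-0.0, -0.06, 0.998, 0.0]
ft_force: [0.6, 0.7, 0.3]
grip_width: 0.996
grasp_force: 0.0
```

Request:
move_arm(
  targets=[
    [[-0.14, -0.02, 0.0], [0, 0, 0], 85],
    [[-0.14, -0.02, 0.0], [0, 0, 0], 85],
    [[-0.14, -0.02, 0.0], [0, 0, 0], 85],
    [[-0.14, -0.02, 0.0], [0, 0, 0], 85],
    [[-0.14, -0.02, 0.0], [0, 0, 0], 85],
  ],
)

```text
t: 1.15
ee_pos: [0.4713, 0.3417, 0.2244]
tcp_rot: [-0.0, -0.059, 0.998, -0.0]
ft_force: [-0.2, 0.2, 0.6]
grip_width: 0.998
grasp_force: 0.0
```

Run:
```python
from h import *
from station import status,camera
s=status.observe();T=tool(s);c=camera('wrist');print(s['t'],s['ee_pos'],s['tcp_rot'],s['ft_force'])
cv2.imwrite('pics/w1.png',c['img']);np.savez('pics/w1.npz',Tt=T,**c)
print(fproj(c,T,np.array([.522,.293,.017])),fproj(c,T,np.array([.522,.293+.027,.017])))
```

```text
1.15 [0.47130054 0.34174081 0.22436612] [-1.70347363e-04 -5.87241727e-02  9.98274232e-01 -4.90924736e-06] [-0.23311842  0.18409488  0.56286548]
(np.float64(265.8295027841124), np.float64(246.78319862885226)) (np.float64(292.3061688687234), np.float64(249.72531122534744))
```

View pics/w1.png

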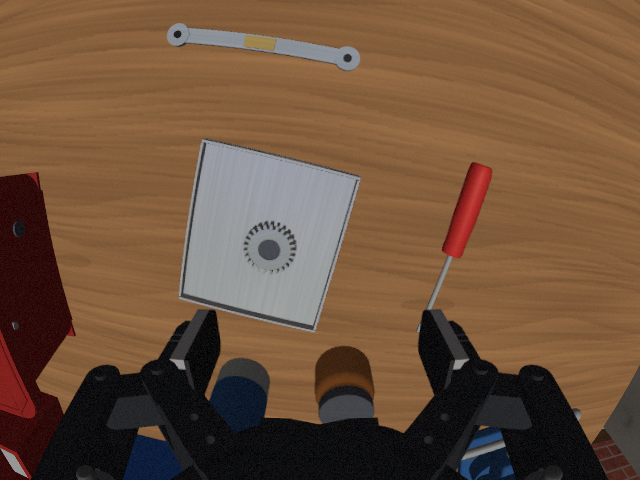

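The wrist view shows the base gear at about (270,248), next to the expected (266,247). Next I'll refine it and look at the lid gears.

```bash
cat >> h.py <<'E'
def onz(c,T,u,v,z):
    o,d=fray(c,T,u,v);return o+d*(z-o[2])/d[2]
def gear(c,T,p0,z,bg='tray',zb=None):
    "gear outline (edge pixels convex hull) and bore near the expected point -> points on plane z"
    u,v=map(int,fproj(c,T,np.array([*p0,z])));u2,_=fproj(c,T,np.array([p0[0],p0[1]+.027,z]));r=int(abs(u2-u)*1.6)+2
    y0,x0=max(v-r,0),max(u-r,0);w=c['img'][y0:v+r,x0:u+r]
    g=cv2.cvtColor(w,cv2.COLOR_BGR2GRAY);hs=cv2.cvtColor(w,cv2.COLOR_BGR2HSV)
    bgm=(hs[...,1]>110) if bg=='red' else None
    if bg=='red': m=(~bgm).astype('uint8')
    else: m=(abs(g.astype(int)-np.median(g))>25).astype('uint8')
    def blob(m,pick):
        cs,_=cv2.findContours(m,cv2.RETR_EXTERNAL,cv2.CHAIN_APPROX_NONE);cs=[k for k in cs if cv2.contourArea(k)>20]
        k=pick(cs);h=cv2.convexHull(k).reshape(-1,2)
        P=np.array([onz(c,T,a+x0,b+y0,z)[:2] for a,b in h],dtype=np.float32)
        (cx,cy),R_=cv2.minEnclosingCircle(P);return round(cx,4),round(cy,4),round(2*R_,4)
    mm=cv2.morphologyEx(m,cv2.MORPH_CLOSE,np.ones((5,5),np.uint8))
    print('outline',blob(mm,lambda cs:max(cs,key=cv2.contourArea)))
    d=(g<np.median(g[m>0] if bg=='red' else g)-40).astype('uint8');d=cv2.morphologyEx(d,cv2.MORPH_OPEN,np.ones((7,7),np.uint8))
    try: print('bore',blob(d,lambda cs:min(cs,key=lambda k:np.hypot(*(k.reshape(-1,2).mean(0)-[u-x0,v-y0])))))
    except Exception as e: print('nobore',e)
E
python3 - <<'E'
from h import *
from station import status
d=dict(np.load('pics/w1.npz'));gear(d,d['Tt'],(.525,.29),.017)
plan(tool(status.observe()),[.48,-.06,.30],96.7)
E
```

```text
outline (0.522, 0.2967, 0.0573)
bore (0.5246, 0.2961, 0.0231)
shift [0.0771, -0.8001, -0.151] turn [0.0, -0.0, 0.0002] dist 0.409
```

Request:
move_arm(
  targets=[
    [[0.077, -0.8, -0.1], [0, 0, 0], 85],
    [[0.077, -0.8, -0.1], [0, 0, 0], 85],
    [[0.077, -0.8, -0.1], [0, 0, 0], 85],
    [[0.077, -0.8, -0.1], [0, 0, 0], 85],
    [[0.077, -0.8, -0.1], [0, 0, 0], 85],
  ],
)

```text
t: 1.7
ee_pos: [0.4764, 0.0922, 0.2558]
tcp_rot: [0.0, -0.059, 0.998, -0.0]
ft_force: [0.3, -0.1, 0.1]
grip_width: 0.993
grasp_force: 0.0
```

Request:
move_arm(
  targets=[
    [[0.03, -0.4, 0], [0, 0, 0], 85],
    [[0.03, -0.4, 0], [0, 0, 0], 85],
    [[0.03, -0.4, 0], [0, 0, 0], 85],
    [[0.03, -0.4, 0], [0, 0, 0], 85],
    [[0.03, -0.4, 0], [0, 0, 0], 85],
  ],
)

```text
t: 2.2
ee_pos: [0.4853, -0.1111, 0.2551]
tcp_rot: [-0.0, -0.056, 0.998, -0.001]
ft_force: [1.3, 0.9, 0.2]
grip_width: 0.993
grasp_force: 0.0
```

Run:
```python
from h import *
from station import status,camera
s=status.observe();T=tool(s);c=camera('wrist');print(s['t'],s['ee_pos'],s['qvel'].round(3) if hasattr(s['qvel'],'round') else s['qvel'])
cv2.imwrite('pics/w2.png',c['img']);np.savez('pics/w2.npz',Tt=T,**c)
gear(c,T,(.537,-.061),.166,'red');gear(c,T,(.614,-.271),.166,'red')
plan(T,[.537,-.061,.19],96.7)
```

```text
2.2 [ 0.48525872 -0.11113219  0.25509119] [ 0.089 -0.022  0.03   0.031  0.012  0.069]
outline (0.5507, -0.0405, 0.109)
bore (0.5423, -0.0553, 0.1422)
outline (0.6398, -0.2857, 0.1668)
nobore min() iterable argument is empty
shift [-0.114, 0.0883, 0.1301] turn [-0.0004, -0.0, -0.0017] dist 0.097
```

View pics/w2.png

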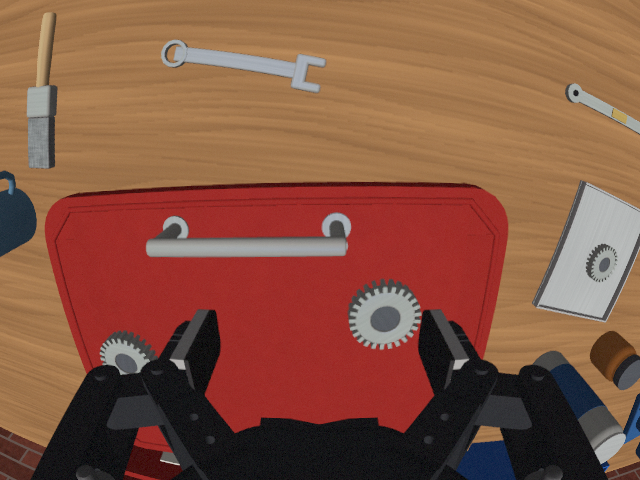

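The wrist view shows gear 1's bore at (385,319), gear 2's bore at (126,362), and the handle bar's ends at (148,247) and (347,246).

Run:
```python
from h import *
from station import status
d=dict(np.load('pics/w2.npz'));T=d['Tt']
for u,v,z in[(385,319,.166),(126,362,.166),(148,247,.192),(347,246,.192)]:print(onz(d,T,u,v,z).round(4))
g=cv2.cvtColor(d['img'],cv2.COLOR_BGR2GRAY)
for(u,v)in[(385,319),(126,362)]:
    w=g[v-22:v+22,u-22:u+22];m=cv2.morphologyEx((w<g[v,u]+25).astype('uint8'),cv2.MORPH_OPEN,np.ones((5,5)))
    n,l,st,ce=cv2.connectedComponentsWithStats(m);k=l[22,22];a,b=ce[k]+[u-22,v-22];print(st[k],a,b,onz(d,T,a,b,.166).round(4))
```

```text
[ 0.5374 -0.0575  0.166 ]
[ 0.6124 -0.2673  0.166 ]
[ 0.4894 -0.221   0.192 ]
[ 0.4746 -0.0965  0.192 ]
[  8  10  29  25 586] 384.9470989761092 318.84982935153585 [ 0.5372 -0.0575  0.166 ]
[  0  14  44  30 950] 124.9042105263158 371.61263157894734 [ 0.6244 -0.2707  0.166 ]
```

Run:
```python
from h import *
from station import status
T=tool(status.observe());plan(T,[.5365,-.0575,.20],96.8);plan(T,[.5365,-.0575,.154],96.8)
```

```text
shift [-0.1133, 0.09, 0.1103] turn [-0.0, -0.0, -0.0017] dist 0.091
shift [-0.1133, 0.09, 0.2023] turn [-0.0, -0.0, -0.0017] dist 0.124
```

Request:
move_arm(
  targets=[
    [[-0.113, 0.09, 0.05], [0, 0, 0], 68],
    [[-0.113, 0.09, 0.11], [0, 0, 0], 68],
    [[-0.113, 0.09, 0.11], [0, 0, 0], 68],
    [[-0.113, 0.09, 0.11], [0, 0, 0], 68],
    [[-0.113, 0.09, 0.11], [0, 0, 0], 68],
  ],
)

```text
t: 2.75
ee_pos: [0.5367, -0.0556, 0.2018]
tcp_rot: [0.001, -0.059, 0.998, -0.001]
ft_force: [0.1, 0.2, 1.1]
grip_width: 0.795
grasp_force: 0.0
```

Run:
```python
from h import *
from station import status,camera
s=status.observe();T=tool(s);c=camera('wrist');print(s['t'],s['ee_pos'])
cv2.imwrite('pics/w3.png',c['img'][150:]);np.savez('pics/w3.npz',Tt=T,**c)
print(fproj(c,T,np.array([.537,-.0575,.166])))
plan(T,[.5365,-.0575,.154],96.8)
```

```text
2.75 [ 0.53672363 -0.05555336  0.20180256]
(np.float64(316.90888287050717), np.float64(279.5840322519638))
shift [0.0011, -0.0037, 0.0956] turn [-0.0004, 0.0007, -0.0005] dist 0.048
```

View pics/w3.png

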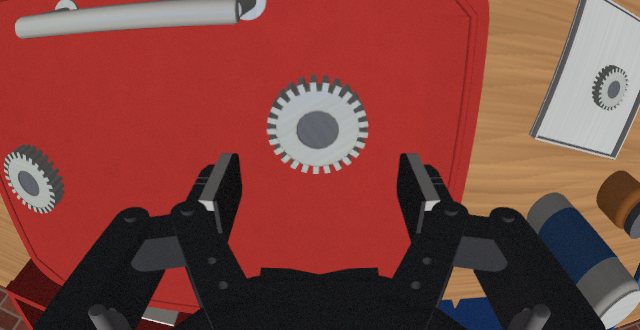

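Gear 1's bore is at (318,280) in the full frame, where it was predicted, and the fingers straddle it. I'll go down and grip.

Request:
move_arm(
  targets=[
    [[0.001, -0.003, 0.05], [0, 0, 0], 68],
    [[0.001, -0.003, 0.08], [0, 0, 0], 68],
    [[0.001, -0.003, 0.1], [0, 0, 0], 68],
    [[0.001, -0.003, 0.103], [0, 0, 0], 68],
    [[0.001, -0.003, 0.103], [0, 0, 0], 60],
  ],
)

```text
t: 3.3
ee_pos: [0.5366, -0.0576, 0.1495]
tcp_rot: [0.001, -0.058, 0.998, -0.0]
ft_force: [0.2, 0.1, 0.8]
grip_width: 0.705
grasp_force: 0.0
```

Request:
move_arm(
  targets=[
    [[0, 0, 0], [0, 0, 0], 45],
    [[0, 0, 0], [0, 0, 0], 45],
    [[0, 0, 0], [0, 0, 0], 45],
    [[0, 0, 0], [0, 0, 0], 45],
    [[0, 0, 0], [0, 0, 0], 45],
  ],
)

```text
t: 3.8
ee_pos: [0.5369, -0.0576, 0.1503]
tcp_rot: [0.001, -0.058, 0.998, -0.001]
ft_force: [-1.9, -0.6, 5.1]
grip_width: 0.6
grasp_force: 62.6
```

Request:
move_arm(
  targets=[
    [[0, 0, -0.03], [0, 0, 0], 45],
    [[0, 0, -0.08], [0, 0, 0], 45],
    [[0, 0, -0.14], [0, 0, 0], 45],
    [[0, 0, -0.18], [0, 0, 0], 45],
    [[0, 0, -0.18], [0, 0, 0], 45],
  ],
)

```text
t: 4.3
ee_pos: [0.5373, -0.0576, 0.2416]
tcp_rot: [0.003, -0.058, 0.998, -0.001]
ft_force: [-0.8, 0.3, -1.6]
grip_width: 0.605
grasp_force: 62.9
```

Run:
```python
from h import *
from station import status
s=status.observe();print(s['ee_pos'],s['ft_force'],s['grasp_force'],s['grip_width'])
plan(tool(s),[.5235,.2955,.20],96.8);plan(tool(s),[.5235,.2955,.13],96.8)
```

```text
[ 0.53732132 -0.05761119  0.2416247 ] [-0.75235655  0.34727511 -1.6119545 ] 62.91019320487976 0.6047010079998193
shift [-0.0543, 0.7049, 0.0817] turn [-0.0008, 0.0017, -0.0006] dist 0.356
shift [-0.0536, 0.7052, 0.2217] turn [-0.0008, 0.0017, -0.0006] dist 0.371
```

Request:
move_arm(
  targets=[
    [[-0.006, 0.08, 0], [0, 0, 0], 45],
    [[-0.012, 0.16, 0], [0, 0, 0], 45],
    [[-0.018, 0.24, 0], [0, 0, 0], 45],
    [[-0.024, 0.32, 0], [0, 0, 0], 45],
    [[-0.03, 0.4, 0], [0, 0, 0], 45],
  ],
)

```text
t: 4.8
ee_pos: [0.5273, 0.1446, 0.2374]
tcp_rot: [-0.001, -0.058, 0.998, -0.0]
ft_force: [1.0, 0.0, -2.0]
grip_width: 0.606
grasp_force: 63.0
```

Request:
move_arm(
  targets=[
    [[-0.006, 0.08, 0.02], [0, 0, 0], 45],
    [[-0.012, 0.16, 0.06], [0, 0, 0], 45],
    [[-0.018, 0.24, 0.12], [0, 0, 0], 45],
    [[-0.024, 0.305, 0.2], [0, 0, 0], 45],
    [[-0.024, 0.305, 0.24], [0, 0, 0], 45],
  ],
)

```text
t: 5.3
ee_pos: [0.5196, 0.2987, 0.114]
tcp_rot: [-0.003, -0.06, 0.998, -0.0]
ft_force: [-0.8, -0.7, -2.1]
grip_width: 0.6
grasp_force: 63.2
```

Run:
```python
from h import *
from station import status,camera
s=status.observe();T=tool(s);c=camera('wrist');print(s['t'],s['ee_pos'],s['ft_force'],s['grip_width'])
cv2.imwrite('pics/w4.png',c['img'][150:]);np.savez('pics/w4.npz',Tt=T,**c)
print(fproj(c,T,np.array([.5235,.2955,.017])))
plan(T,[.5235,.2955,.04],96.8)
```

```text
5.3 [0.51955866 0.29871309 0.11403743] [-0.81730121 -0.74269104 -2.14794225] 0.5999981794046558
(np.float64(314.7831898717686), np.float64(246.83372379833443))
shift [-0.0078, -0.0073, 0.148] turn [-0.0001, -0.0017, 0.0005] dist 0.074
```

View pics/w4.png

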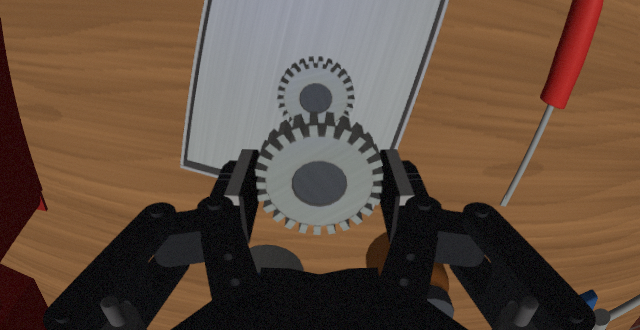

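The base gear's bore is at (316,247) in the full frame, as predicted. The held gear's bore is at (319,333).

```bash
cat >> h.py <<'E'
def bore(d,T,u,v,z,h):
    g=cv2.GaussianBlur(cv2.cvtColor(d['img'],cv2.COLOR_BGR2GRAY),(3,3),0)
    w=g[v-h:v+h,u-h:u+h];m=cv2.morphologyEx((w<(int(g[v,u])+int(np.percentile(w,85)))/2).astype('uint8'),cv2.MORPH_OPEN,np.ones((7,7)))
    n,l,st,ce=cv2.connectedComponentsWithStats(m);k=l[h,h];a,b=ce[k]+[u-h,v-h];p=onz(d,T,a,b,z);print(st[k].tolist(),a.round(1),b.round(1),p.round(4));return p
E
python3 - <<'E'
from h import *
from station import status
d=dict(np.load('pics/w4.npz'));T=d['Tt']
B=bore(d,T,316,247,.017,22);H=bore(d,T,319,333,T[2,3]+.0157,36)
print('held-TCP',T[:3,:3].T@(H-T[:3,3]))
s=tool(status.observe());G=s[:3,3]+B-H
plan(s,[G[0],G[1],.03],96.8);plan(s,[.5235,.2955,.03],96.8)
E
```

```text
[6, 9, 32, 35, 831] 315.2 249.2 [0.5252 0.296  0.017 ]
[9, 14, 55, 45, 1986] 318.8 333.2 [0.5196 0.2977 0.1297]
held-TCP [ 0.00017196 -0.00097725 -0.01569894]
shift [-0.0123, -0.0045, 0.1627] turn [-0.0006, -0.0031, 0.0002] dist 0.082
shift [-0.0107, -0.0034, 0.1627] turn [-0.0006, -0.0031, 0.0002] dist 0.082
```

Request:
move_arm(
  targets=[
    [[-0.0115, -0.004, 0.05], [0, -0.003, 0], 45],
    [[-0.0115, -0.004, 0.1], [0, -0.003, 0], 45],
    [[-0.0115, -0.004, 0.14], [0, -0.003, 0], 45],
    [[-0.0115, -0.004, 0.165], [0, -0.003, 0], 45],
    [[-0.0115, -0.004, 0.178], [0, -0.003, 0], 45],
  ],
)

```text
t: 5.85
ee_pos: [0.5278, 0.2942, 0.0287]
tcp_rot: [0.004, -0.058, 0.998, 0.0]
ft_force: [-0.1, -0.6, -1.7]
grip_width: 0.601
grasp_force: 63.3
```

Run:
```python
from h import *
from station import status,camera
s=status.observe();T=tool(s);print(s['ee_pos'],s['ft_force'])
c=camera('wrist');np.savez('pics/w5.npz',Tt=T,**c)
plan(tool(status.observe()),[.5244,.2958,.0155],96.8)
```

```text
[0.52781201 0.29416224 0.02874366] [-0.12712795 -0.56697513 -1.70726682]
shift [0.0064, 0.004, 0.0258] turn [-0.0001, 0.0025, -0.0008] dist 0.013
```

Request:
move_arm(
  targets=[
    [[0, 0, 0], [0, 0, 0], 45],
    [[0, 0, 0], [0, 0, 0], 45],
    [[0, 0, 0], [0, 0, 0], 45],
    [[0, 0, 0], [0, 0, 0], 45],
    [[0, 0, 0], [0, 0, 0], 45],
  ],
)

```text
t: 6.4
ee_pos: [0.5282, 0.2947, 0.0299]
tcp_rot: [0.005, -0.058, 0.998, 0.0]
ft_force: [-0.2, 0.5, -2.8]
grip_width: 0.608
grasp_force: 63.3
```

Run:
```python
from h import *
from station import status,camera
s=status.observe();T=tool(s);print(s['ee_pos'],s['ft_force'])
plan(T,[.5243,.2962,.0155],96.8)
```

```text
[0.52819555 0.29465478 0.02993406] [-0.21927991  0.53896518 -2.80866386]
shift [0.0077, 0.004, 0.0288] turn [0.0, 0.0031, -0.0007] dist 0.015
```

Request:
move_arm(
  targets=[
    [[0.007, 0.005, 0.01], [0, 0.003, 0], 45],
    [[0.007, 0.005, 0.015], [0, 0.003, 0], 45],
    [[0.007, 0.005, 0.015], [0, 0.003, 0], 45],
    [[0.007, 0.005, 0.015], [0, 0.003, 0], 45],
    [[0.007, 0.005, 0.015], [0, 0.003, 0], 45],
  ],
)

```text
t: 6.9
ee_pos: [0.5245, 0.2967, 0.0222]
tcp_rot: [0.0, -0.058, 0.998, 0.0]
ft_force: [0.0, -0.5, -2.5]
grip_width: 0.602
grasp_force: 63.3
```

Run:
```python
from h import *
from station import status,camera
s=status.observe();T=tool(s);print(s['ee_pos'],s['tcp_rot'],s['ft_force'])
c=camera('wrist');np.savez('pics/w5.npz',Tt=T,**c)
cv2.imwrite('pics/w5.png',cv2.resize(c['img'][230:400,220:420],None,fx=4,fy=3.5))
```

```text
[0.52449311 0.29668817 0.02218413] [ 1.00214014e-04 -5.82488774e-02  9.98302088e-01  9.03322254e-06] [ 0.03047836 -0.51471587 -2.54648109]
```

View pics/w5.png

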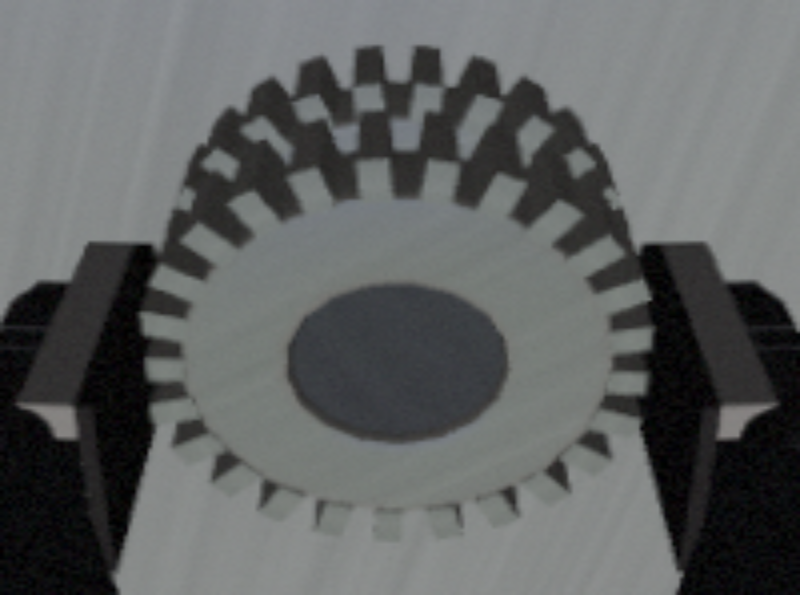

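The held gear's outline is centred on crop column 397 and the base gear's on 400. The near tooth tips are at crop rows 157 (held) and 85 (base).

Run:
```python
from h import *
from station import status
d=dict(np.load('pics/w5.npz'));T=d['Tt'];f=lambda x,y:(220+(x+.5)/4-.5,230+(y+.5)/3.5-.5)
a=onz(d,T,*f(400,85),.017);b=onz(d,T,*f(404,157),T[2,3]+.0157);print(a,b,'front tip diff base-held',(a-b)[:2])
b2=onz(d,T,*f(397,540),T[2,3]+.0157);print(b2,np.linalg.norm(b-b2))
l=onz(d,T,*f(186,200),.017);r=onz(d,T,*f(617,197),.017);print(l,r,'mid y',(l+r)/2)
plan(tool(status.observe()),[T[0,3],T[1,3],.0158],96.8)
```

```text
[0.49810474 0.29303268 0.017     ] [0.49818813 0.29335637 0.03788413] front tip diff base-held [-8.33924201e-05 -3.23693844e-04]
[0.55192476 0.29892019 0.03788413] 0.0540238951244123
[0.51654844 0.27115183 0.017     ] [0.51063205 0.31886538 0.017     ] mid y [0.51359025 0.2950086  0.017     ]
shift [-0.0, -0.0, 0.0128] turn [0.0, 0.0001, -0.0007] dist 0.006
```

Request:
move_arm(
  targets=[
    [[0, 0, 0.004], [0, 0, 0], 45],
    [[0, 0, 0.007], [0, 0, 0], 45],
    [[0, 0, 0.009], [0, 0, 0], 45],
    [[0, 0, 0.01], [0, 0, 0], 45],
    [[0, 0, 0.01], [0, 0, 0], 45],
  ],
)

```text
t: 7.45
ee_pos: [0.5244, 0.2967, 0.017]
tcp_rot: [-0.0, -0.058, 0.998, -0.0]
ft_force: [0.5, -0.0, -1.3]
grip_width: 0.605
grasp_force: 63.3
```

Request:
move_arm(
  targets=[
    [[0, 0, 0.001], [0, 0, 0], 45],
    [[0, 0, 0.0015], [0, 0, 0], 45],
    [[0, 0, 0.002], [0, 0, 0], 45],
    [[0, 0, 0.002], [0, 0, 0], 45],
    [[0, 0, 0.002], [0, 0, 0], 45],
  ],
)

```text
t: 7.95
ee_pos: [0.5244, 0.2967, 0.0161]
tcp_rot: [0.0, -0.058, 0.998, 0.0]
ft_force: [0.6, -0.5, -2.1]
grip_width: 0.61
grasp_force: 63.3
```

Request:
move_arm(
  targets=[
    [[0, 0, 0.001], [0, 0, 0], 45],
    [[0, 0, 0.0015], [0, 0, 0], 45],
    [[0, 0, 0.002], [0, 0, 0], 45],
    [[0, 0, 0.002], [0, 0, 0], 45],
    [[0, 0, 0.002], [0, 0, 0], 45],
  ],
)

```text
t: 8.45
ee_pos: [0.5244, 0.2967, 0.0154]
tcp_rot: [0.0, -0.058, 0.998, -0.0]
ft_force: [-1.9, -0.7, 2.7]
grip_width: 0.605
grasp_force: 63.7
```

Contact (about 4.5 N). I'll open slightly and check before retreating.

Request:
move_arm(
  targets=[
    [[0, 0, 0], [0, 0, 0], 56],
    [[0, 0, 0], [0, 0, 0], 60],
    [[0, 0, 0], [0, 0, 0], 64],
    [[0, 0, 0], [0, 0, 0], 68],
    [[0, 0, 0], [0, 0, 0], 70],
  ],
)

```text
t: 8.95
ee_pos: [0.5244, 0.2967, 0.0151]
tcp_rot: [0.0, -0.058, 0.998, -0.0]
ft_force: [0.3, -0.3, 0.4]
grip_width: 0.819
grasp_force: 0.0
```

Request:
move_arm(
  targets=[
    [[0, 0, -0.03], [0, 0, 0], 72],
    [[0, 0, -0.08], [0, 0, 0], 72],
    [[0, 0, -0.14], [0, 0, 0], 72],
    [[0, 0, -0.2], [0, 0, 0], 72],
    [[0, 0, -0.2], [0, 0, 0], 72],
  ],
)

```text
t: 9.45
ee_pos: [0.5264, 0.2974, 0.1206]
tcp_rot: [0.004, -0.058, 0.998, 0.001]
ft_force: [0.1, -0.2, -0.6]
grip_width: 0.843
grasp_force: 0.0
```

Run:
```python
from h import *
from station import status,camera
s=status.observe();T=tool(s);print(s['t'],s['ee_pos'],s['ft_force'])
c=camera('wrist');np.savez('pics/w6.npz',Tt=T,**c)
u,v=map(int,fproj(c,T,np.array([.5248,.2963,.031])));print(u,v);bore(c,T,u,v,.031,26)
cv2.imwrite('pics/w6.png',cv2.resize(c['img'][v-55:v+55,u-70:u+70],None,fx=5,fy=5))
plan(tool(status.observe()),[.5244,.2967,.28],96.8);plan(tool(status.observe()),[.57,-.265,.28],96.8);
```

```text
9.45 [0.526374   0.29744888 0.12057192] [ 0.12705135 -0.17620829 -0.58436407]
318 241
[10, 11, 33, 32, 854] 317.9 241.6 [0.5249 0.2959 0.031 ]
shift [0.0004, -0.0002, -0.324] turn [0.0003, 0.0015, -0.0007] dist 0.162
shift [0.0406, -1.1266, -0.3253] turn [0.0003, 0.0015, -0.0007] dist 0.587
```

View pics/w6.png

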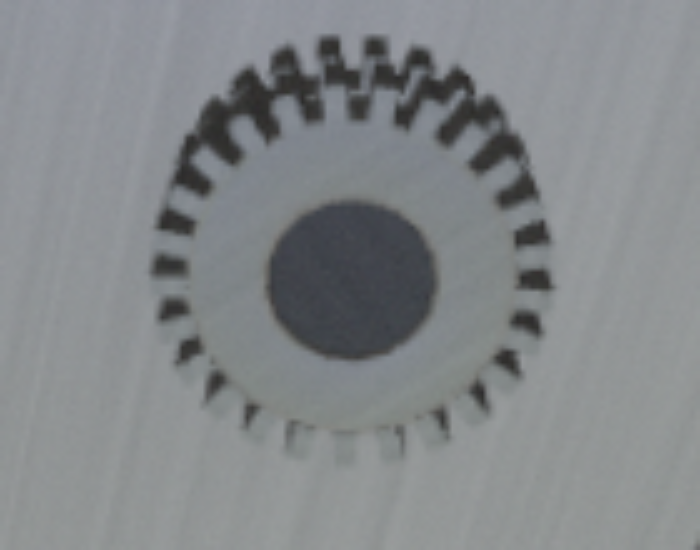

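The pile is square: the upper gear is concentric with the lower one, bore at crop (351,280). Now gear 2.

Request:
move_arm(
  targets=[
    [[0, 0, -0.08], [0, 0, 0], 72],
    [[0, 0, -0.16], [0, 0, 0], 72],
    [[0, -0.03, -0.24], [0, 0, 0], 72],
    [[0, -0.08, -0.3], [0, 0, 0], 72],
    [[0, -0.16, -0.3], [0, 0, 0], 72],
  ],
)

```text
t: 10.0
ee_pos: [0.5344, 0.2177, 0.2689]
tcp_rot: [0.003, -0.06, 0.998, 0.001]
ft_force: [0.5, -0.1, 0.2]
grip_width: 0.845
grasp_force: 0.0
```

Request:
move_arm(
  targets=[
    [[0, -0.1, 0], [0, 0, 0], 72],
    [[0, -0.2, 0], [0, 0, 0], 72],
    [[0, -0.3, 0], [0, 0, 0], 72],
    [[0, -0.4, 0], [0, 0, 0], 72],
    [[0, -0.48, 0], [0, 0, 0], 72],
  ],
)

```text
t: 10.5
ee_pos: [0.5612, -0.0238, 0.2645]
tcp_rot: [-0.001, -0.058, 0.998, 0.0]
ft_force: [0.8, 0.6, 0.0]
grip_width: 0.842
grasp_force: 0.0
```

Request:
move_arm(
  targets=[
    [[0, -0.1, 0], [0, 0, 0], 72],
    [[0, -0.2, 0], [0, 0, 0], 72],
    [[-0.02, -0.3, 0.02], [0, 0, 0], 72],
    [[-0.04, -0.4, 0.05], [0, 0, 0], 72],
    [[-0.04, -0.45, 0.08], [0, 0, 0], 72],
  ],
)

```text
t: 11.0
ee_pos: [0.6077, -0.2454, 0.2235]
tcp_rot: [-0.0, -0.057, 0.998, 0.0]
ft_force: [0.4, 0.1, 0.6]
grip_width: 0.841
grasp_force: 0.0
```

Run:
```python
from h import *
from station import status,camera
s=status.observe();T=tool(s);print(s['t'],s['ee_pos'],s['ft_force'])
plan(T,[.6125,-.268,.21],96.8)
```

```text
11.0 [ 0.60771808 -0.24536956  0.22348925] [0.38750111 0.10731282 0.63571169]
shift [-0.0043, -0.0461, 0.027] turn [0.0001, -0.0003, -0.0013] dist 0.027
```

Request:
move_arm(
  targets=[
    [[-0.004, -0.046, 0.01], [0, 0, 0], 68],
    [[-0.004, -0.046, 0.02], [0, 0, 0], 68],
    [[-0.004, -0.046, 0.02], [0, 0, 0], 68],
    [[-0.004, -0.046, 0.02], [0, 0, 0], 68],
    [[-0.004, -0.046, 0.02], [0, 0, 0], 68],
  ],
)

```text
t: 11.5
ee_pos: [0.6125, -0.2638, 0.2159]
tcp_rot: [0.0, -0.059, 0.998, -0.0]
ft_force: [-0.3, 0.7, 0.3]
grip_width: 0.799
grasp_force: 0.0
```

Run:
```python
from h import *
from station import status,camera
s=status.observe();T=tool(s);print(s['t'],s['ee_pos'],s['ft_force'])
c=camera('wrist');np.savez('pics/w7.npz',Tt=T,**c)
u,v=map(int,fproj(c,T,np.array([.6125,-.268,.166])));print(u,v);P=bore(c,T,u,v,.166,30)
cv2.imwrite('pics/w7.png',c['img'])
# handle bar: grey pixels in upper part
plan(tool(status.observe()),[P[0],P[1],.150],96.8)
```

```text
11.5 [ 0.61248585 -0.26381459  0.21591247] [-0.30678859  0.65297209  0.32096783]
313 268
[10, 16, 39, 36, 1135] 312.1 271.1 [ 0.6144 -0.2683  0.166 ]
shift [-0.0026, -0.0091, 0.1318] turn [-0.0002, 0.0002, -0.0003] dist 0.066
```

View pics/w7.png

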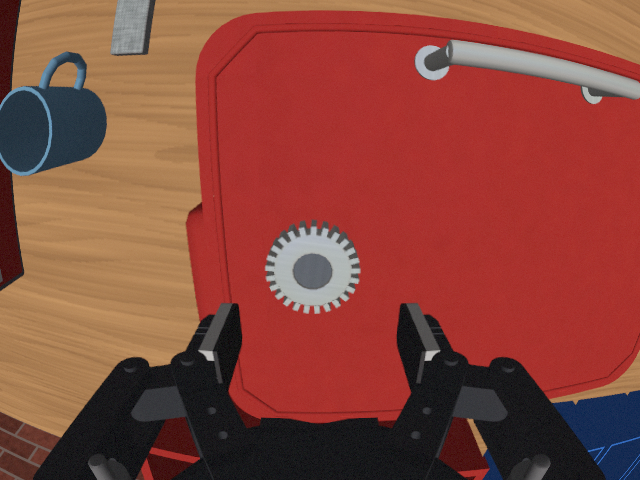

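Gear 2's bore is at (312,271), giving (0.614, -0.268). Descend and grip.

Request:
move_arm(
  targets=[
    [[-0.002, -0.008, 0.05], [0, 0, 0], 68],
    [[-0.002, -0.008, 0.09], [0, 0, 0], 68],
    [[-0.002, -0.008, 0.12], [0, 0, 0], 68],
    [[-0.002, -0.008, 0.13], [0, 0, 0], 68],
    [[-0.002, -0.008, 0.13], [0, 0, 0], 64],
  ],
)

```text
t: 12.05
ee_pos: [0.6138, -0.2683, 0.1501]
tcp_rot: [-0.0, -0.058, 0.998, 0.0]
ft_force: [0.7, -0.5, -0.0]
grip_width: 0.748
grasp_force: 0.0
```

Request:
move_arm(
  targets=[
    [[0, 0, 0], [0, 0, 0], 45],
    [[0, 0, 0], [0, 0, 0], 45],
    [[0, 0, 0], [0, 0, 0], 45],
    [[0, 0, 0], [0, 0, 0], 45],
    [[0, 0, 0], [0, 0, 0], 45],
  ],
)

```text
t: 12.55
ee_pos: [0.6143, -0.2689, 0.1519]
tcp_rot: [0.001, -0.058, 0.998, -0.001]
ft_force: [-0.9, 0.1, 5.5]
grip_width: 0.6
grasp_force: 63.3
```

Request:
move_arm(
  targets=[
    [[0, 0, -0.03], [0, 0, 0], 45],
    [[0, 0, -0.08], [0, 0, 0], 45],
    [[0, 0, -0.14], [0, 0, 0], 45],
    [[0, 0, -0.2], [0, 0, 0], 45],
    [[0, 0, -0.2], [0, 0, 0], 45],
  ],
)

```text
t: 13.05
ee_pos: [0.6147, -0.2693, 0.2549]
tcp_rot: [0.003, -0.058, 0.998, -0.002]
ft_force: [-0.0, 0.5, -1.2]
grip_width: 0.601
grasp_force: 62.9
```

Request:
move_arm(
  targets=[
    [[0.004, 0.08, 0], [0, 0, 0], 45],
    [[0.008, 0.16, 0], [0, 0, 0], 45],
    [[0.012, 0.24, 0], [0, 0, 0], 45],
    [[0.016, 0.32, 0], [0, 0, 0], 45],
    [[0.02, 0.4, 0], [0, 0, 0], 45],
  ],
)

```text
t: 13.55
ee_pos: [0.5797, -0.0696, 0.249]
tcp_rot: [-0.001, -0.058, 0.998, 0.0]
ft_force: [0.6, 0.7, -1.9]
grip_width: 0.604
grasp_force: 63.0
```

Request:
move_arm(
  targets=[
    [[0.004, 0.08, 0], [0, 0, 0], 45],
    [[0.008, 0.16, 0], [0, 0, 0], 45],
    [[0.012, 0.24, 0], [0, 0, 0], 45],
    [[0.016, 0.32, 0], [0, 0, 0], 45],
    [[0.02, 0.4, 0], [0, 0, 0], 45],
  ],
)

```text
t: 14.05
ee_pos: [0.5465, 0.1278, 0.2491]
tcp_rot: [-0.001, -0.058, 0.998, 0.0]
ft_force: [-0.8, -0.3, -1.7]
grip_width: 0.606
grasp_force: 63.0
```

Request:
move_arm(
  targets=[
    [[0.004, 0.08, 0], [0, 0, 0], 45],
    [[0.004, 0.16, 0.03], [0, 0, 0], 45],
    [[0.004, 0.24, 0.1], [0, 0, 0], 45],
    [[0.004, 0.32, 0.18], [0, 0, 0], 45],
    [[0.004, 0.34, 0.24], [0, 0, 0], 45],
  ],
)

```text
t: 14.55
ee_pos: [0.5242, 0.2973, 0.1279]
tcp_rot: [-0.0, -0.059, 0.998, 0.0]
ft_force: [0.5, -0.0, -1.4]
grip_width: 0.603
grasp_force: 63.0
```

Request:
move_arm(
  targets=[
    [[0, 0, 0], [0, 0, 0], 45],
    [[0, 0, 0], [0, 0, 0], 45],
    [[0, 0, 0], [0, 0, 0], 45],
    [[0, 0, 0], [0, 0, 0], 45],
    [[0, 0, 0], [0, 0, 0], 45],
  ],
)

```text
t: 15.05
ee_pos: [0.5263, 0.2943, 0.1313]
tcp_rot: [0.001, -0.058, 0.998, 0.0]
ft_force: [-0.6, -0.2, -1.0]
grip_width: 0.603
grasp_force: 63.5
```

Run:
```python
from h import *
from station import status,camera
s=status.observe();T=tool(s);print(s['t'],s['ee_pos'],s['ft_force'],s['grip_width'])
c=camera('wrist');np.savez('pics/w8.npz',Tt=T,**c)
for p in([.5249,.2959,.031],[*T[:2,3],T[2,3]+.015]):
    u,v=map(int,fproj(c,T,np.array(p)));bore(c,T,u,v,p[2],24 if p[2]<.04 else 34)
plan(tool(status.observe()),[.5244,.2967,.036],96.8)
```

```text
15.05 [0.52625426 0.29433479 0.13128979] [-0.62137237 -0.2028498  -1.0292075 ] 0.6029794241699458
[9, 10, 32, 30, 780] 322.6 237.8 [0.5248 0.296  0.031 ]
[5, 12, 55, 44, 1951] 318.8 331.3 [0.5257 0.2933 0.1463]
shift [0.0031, 0.0048, 0.19] turn [0.0001, 0.0005, -0.0009] dist 0.095
```

Request:
move_arm(
  targets=[
    [[0.002, 0.0055, 0.06], [0, 0, 0], 45],
    [[0.002, 0.0055, 0.12], [0, 0, 0], 45],
    [[0.002, 0.0055, 0.16], [0, 0, 0], 45],
    [[0.002, 0.0055, 0.18], [0, 0, 0], 45],
    [[0.002, 0.0055, 0.188], [0, 0, 0], 45],
  ],
)

```text
t: 15.6
ee_pos: [0.5243, 0.2973, 0.0358]
tcp_rot: [-0.0, -0.058, 0.998, -0.0]
ft_force: [-0.7, 1.1, -0.5]
grip_width: 0.6
grasp_force: 63.7
```

Request:
move_arm(
  targets=[
    [[0, 0, 0], [0, 0, 0], 45],
    [[0, 0, 0], [0, 0, 0], 45],
    [[0, 0, 0], [0, 0, 0], 45],
    [[0, 0, 0], [0, 0, 0], 45],
    [[0, 0, 0], [0, 0, 0], 45],
  ],
)

```text
t: 16.1
ee_pos: [0.5244, 0.2975, 0.0365]
tcp_rot: [0.0, -0.058, 0.998, 0.0]
ft_force: [0.5, -0.1, -2.2]
grip_width: 0.604
grasp_force: 63.7
```

Run:
```python
from h import *
from station import status
s=status.observe();print(s['ee_pos'],s['ft_force']);plan(tool(s),[.525,.297,.033],96.8)
```

```text
[0.52443255 0.29748817 0.03645779] [ 0.47846934 -0.0819158  -2.24946542]
shift [-0.001, -0.0011, 0.0069] turn [0.0, 0.0002, -0.0007] dist 0.004
```

Request:
move_arm(
  targets=[
    [[-0.001, -0.001, 0.003], [0, 0, 0], 45],
    [[-0.001, -0.001, 0.006], [0, 0, 0], 45],
    [[-0.001, -0.001, 0.008], [0, 0, 0], 45],
    [[-0.001, -0.001, 0.009], [0, 0, 0], 45],
    [[-0.001, -0.001, 0.009], [0, 0, 0], 45],
  ],
)

```text
t: 16.6
ee_pos: [0.5248, 0.297, 0.0315]
tcp_rot: [-0.0, -0.058, 0.998, -0.0]
ft_force: [0.3, 0.5, -2.6]
grip_width: 0.603
grasp_force: 63.7
```

Request:
move_arm(
  targets=[
    [[0, 0, 0.001], [0, 0, 0], 45],
    [[0, 0, 0.0015], [0, 0, 0], 45],
    [[0, 0, 0.002], [0, 0, 0], 45],
    [[0, 0, 0.002], [0, 0, 0], 45],
    [[0, 0, 0.002], [0, 0, 0], 45],
  ],
)

```text
t: 17.1
ee_pos: [0.5249, 0.297, 0.0309]
tcp_rot: [0.0, -0.058, 0.998, 0.0]
ft_force: [-1.5, -1.0, 2.4]
grip_width: 0.603
grasp_force: 64.2
```

Contact on the pile. Release, retreat, check.

Request:
move_arm(
  targets=[
    [[0, 0, 0], [0, 0, 0], 56],
    [[0, 0, 0], [0, 0, 0], 60],
    [[0, 0, 0], [0, 0, 0], 64],
    [[0, 0, 0], [0, 0, 0], 68],
    [[0, 0, 0], [0, 0, 0], 70],
  ],
)

```text
t: 17.6
ee_pos: [0.5249, 0.297, 0.0306]
tcp_rot: [0.0, -0.058, 0.998, 0.0]
ft_force: [-0.1, -0.9, 0.1]
grip_width: 0.823
grasp_force: 0.0
```

Request:
move_arm(
  targets=[
    [[0, 0, -0.03], [0, 0, 0], 72],
    [[0, 0, -0.08], [0, 0, 0], 72],
    [[0, 0, -0.16], [0, 0, 0], 72],
    [[0, 0, -0.24], [0, 0, 0], 72],
    [[0, 0, -0.24], [0, 0, 0], 72],
  ],
)

```text
t: 18.1
ee_pos: [0.5271, 0.2979, 0.1577]
tcp_rot: [0.005, -0.058, 0.998, 0.001]
ft_force: [0.2, -0.4, 0.8]
grip_width: 0.844
grasp_force: 0.0
```

Run:
```python
from h import *
from station import status,camera
s=status.observe();T=tool(s);print(s['t'],s['ee_pos'],s['ft_force'],np.round(s['joints'],3))
c=camera('wrist');np.savez('pics/w9.npz',Tt=T,**c)
u,v=map(int,fproj(c,T,np.array([.5249,.2961,.045])));print(u,v);bore(c,T,u,v,.045,26)
cv2.imwrite('pics/w9.png',cv2.resize(c['img'][v-55:v+55,u-70:u+70],None,fx=5,fy=5))
T=tool(status.observe())
for y in(6.8,186.8):plan(T,[.46,-.157,.26],y)
```

```text
18.1 [0.52714817 0.2979134  0.15765079] [ 0.16758772 -0.42591873  0.81195994] [ 0.321  0.544  1.352  0.     1.234 -1.366]
317 229
[12, 13, 31, 29, 734] 317.8 230.1 [0.5255 0.2964 0.045 ]
shift [0.2356, -0.8871, -0.2139] turn [0.0019, 0.0013, 0.4994] dist 0.471
shift [0.2356, -0.8871, -0.2139] turn [-0.0013, 0.0019, -0.5006] dist 0.471
```

View pics/w9.png

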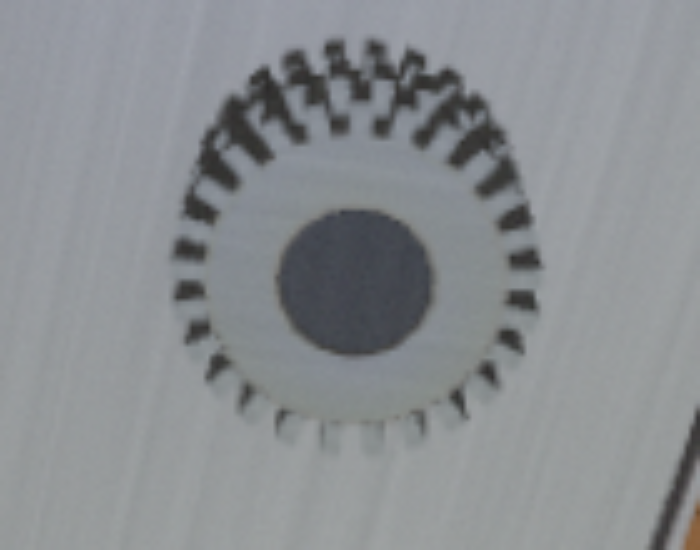

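Square pile of three, bore at crop (356,282), position (0.5255, 0.2964). Now the handle.

Request:
move_arm(
  targets=[
    [[0, -0.02, -0.09], [0, 0, 0.045], 60],
    [[0.03, -0.06, -0.17], [0, 0, 0.09], 50],
    [[0.06, -0.14, -0.21], [0, 0, 0.13], 40],
    [[0.09, -0.24, -0.21], [0, 0, 0.18], 40],
    [[0.11, -0.34, -0.21], [0, 0, 0.22], 40],
  ],
)

```text
t: 18.65
ee_pos: [0.4891, 0.1237, 0.2558]
tcp_rot: [0.0, 0.286, 0.958, -0.0]
ft_force: [1.6, -0.5, -0.5]
grip_width: 0.472
grasp_force: 0.0
```

```bash
cat >> h.py <<'E'
YAW=6.8;B0=np.array([.4815,-.157,.192])
def hplan(T,tilt,th=0,off=0.,back=0.,B=None,lead=0):
    "tool pose to hold the bar at lid angle th (deg): tool y along washer x, turned tilt about the bar; back = retreat along tool z"
    B=B0 if B is None else B
    Z=R.from_euler('z',YAW,degrees=True).as_matrix();H=B+Z@[.252,0,-.05]
    P=H+Z@R.from_euler('y',th,degrees=True).as_matrix()@[-.252,0,.05]
    M=Z@R.from_euler('y',tilt,degrees=True).as_matrix()@np.c_[[0,1,0],[1,0,0],[0,0,-1.]]
    p=P+M@[0,0,.018-back]
    sh=T[:3,:3].T@(p-T[:3,3])/.5;tu=R.from_matrix(T[:3,:3].T@M).as_rotvec()/np.pi
    print(th,'p',p.round(4),'shift',sh.round(4).tolist(),'turn',tu.round(4).tolist());return sh,tu
E
python3 - <<'E'
from h import *
from station import status
s=status.observe();print(s['ee_pos'],s['joints'].round(2) if hasattr(s['joints'],'round') else s['joints']);hplan(tool(s),-20,back=.08)
E
```

```text
[0.48914263 0.12366002 0.25580163] [ 0.02  0.25  1.52 -0.    1.38 -0.98]
0 p [ 0.4604 -0.1595  0.2503] shift [-0.262, -0.5054, 0.0111] turn [-0.1039, -0.0484, 0.2749]
```

Request:
move_arm(
  targets=[
    [[-0.05, -0.1, 0], [-0.016, -0.007, 0.04], 40],
    [[-0.1, -0.19, 0], [-0.03, -0.015, 0.085], 40],
    [[-0.15, -0.28, 0], [-0.047, -0.022, 0.125], 40],
    [[-0.2, -0.37, 0], [-0.063, -0.03, 0.168], 40],
    [[-0.24, -0.46, 0.0], [-0.08, -0.037, 0.21], 40],
  ],
)

```text
t: 19.15
ee_pos: [0.4666, -0.1257, 0.2554]
tcp_rot: [0.09, 0.577, 0.805, 0.103]
ft_force: [0.9, 0.9, 0.3]
grip_width: 0.467
grasp_force: 0.0
```

Run:
```python
from h import *
from station import status
s=status.observe();print(s['ee_pos']);hplan(tool(s),-20,back=.06)
```

```text
[ 0.46658914 -0.1257444   0.25538278]
0 p [ 0.4672 -0.1587  0.2315] shift [-0.0616, -0.0323, 0.0424] turn [-0.0234, -0.0119, 0.0645]
```

Request:
move_arm(
  targets=[
    [[-0.06, -0.032, 0.02], [-0.023, -0.012, 0.064], 40],
    [[-0.06, -0.032, 0.042], [-0.023, -0.012, 0.064], 40],
    [[-0.06, -0.032, 0.042], [-0.023, -0.012, 0.064], 40],
    [[-0.06, -0.032, 0.042], [-0.023, -0.012, 0.064], 40],
    [[-0.06, -0.032, 0.042], [-0.023, -0.012, 0.064], 40],
  ],
)

```text
t: 19.65
ee_pos: [0.4683, -0.1555, 0.2325]
tcp_rot: [0.115, 0.65, 0.74, 0.128]
ft_force: [-0.3, -0.1, 0.2]
grip_width: 0.465
grasp_force: 0.0
```

Run:
```python
from h import *
from station import status,camera
s=status.observe();T=tool(s);print(s['t'],s['ee_pos'],np.round(s['joints'],2))
c=camera('wrist');np.savez('pics/w10.npz',Tt=T,**c)
A=B0+R.from_euler('z',YAW,degrees=True).apply([0,.0625,0]);C=B0-(A-B0)
print('expected ends',fproj(c,T,A),fproj(c,T,C))
hs=cv2.cvtColor(c['img'],cv2.COLOR_BGR2HSV);m=((hs[...,1]<70)&(hs[...,2]>90)).astype('uint8')
n,l,st,ce=cv2.connectedComponentsWithStats(m)
for k in range(1,n):
    if st[k][4]>300:print(st[k],ce[k])
hplan(T,-20,back=.0)
```

```text
19.65 [ 0.46831377 -0.15554804  0.23252861] [-0.69  0.08  1.82  0.29  1.02 -0.95]
expected ends (np.float64(317.2245103276265), np.float64(163.13861273957446)) (np.float64(315.86810873887043), np.float64(367.26514701390624))
[602  41  17  53 651] [610.22273425  67.46082949]
[280 150  32  33 519] [292.27360308 164.61657033]
[ 110  163   42  168 3062] [126.77367734 239.48595689]
[ 285  170   44  204 4434] [315.66756879 271.680424  ]
[ 575  200   37   70 1400] [594.05214286 235.14714286]
[533 258  19  38 380] [541.55       275.79473684]
[ 550  262   90  218 1594] [608.39899624 398.24278545]
[176 429  42  23 632] [199.62816456 440.46360759]
0 p [ 0.4876 -0.1563  0.1751] shift [-0.006, -0.0032, 0.121] turn [-0.0009, -0.0002, 0.0032]
```

Run:
```python
from h import *
from station import status
c=dict(np.load('pics/w10.npz'));T=c['Tt'];hs=cv2.cvtColor(c['img'],cv2.COLOR_BGR2HSV)
for v in(215,245,275,305,335):
    x=np.where((hs[v,270:350,1]<90)&(hs[v,270:350,2]>60))[0]+270
    if len(x):print(v,x.min(),x.max(),onz(c,T,(x.min()+x.max())/2,v,.192).round(4))
for v in(171,373):print(onz(c,T,317,v,.192).round(4))
```

```text
215 307 328 [ 0.4777 -0.1217  0.192 ]
245 306 327 [ 0.4792 -0.138   0.192 ]
275 307 327 [ 0.4816 -0.1554  0.192 ]
305 307 326 [ 0.4837 -0.1741  0.192 ]
335 285 326 [ 0.4793 -0.1938  0.192 ]
[ 0.4745 -0.0989  0.192 ]
[ 0.4903 -0.2239  0.192 ]
```

Request:
move_arm(
  targets=[
    [[-0.006, -0.002, 0.04], [0, 0, 0.002], 40],
    [[-0.006, -0.002, 0.08], [0, 0, 0.002], 40],
    [[-0.006, -0.002, 0.11], [0, 0, 0.002], 40],
    [[-0.006, -0.002, 0.121], [0, 0, 0.002], 40],
    [[-0.006, -0.002, 0.121], [0, 0, 0.002], 36],
  ],
)

```text
t: 20.2
ee_pos: [0.4879, -0.1563, 0.1746]
tcp_rot: [0.114, 0.653, 0.737, 0.129]
ft_force: [0.3, 0.3, 0.3]
grip_width: 0.424
grasp_force: 0.0
```

Request:
move_arm(
  targets=[
    [[0, 0, 0], [0, 0, 0], 30],
    [[0, 0, 0], [0, 0, 0], 24],
    [[0, 0, 0], [0, 0, 0], 18],
    [[0, 0, 0], [0, 0, 0], 6],
    [[0, 0, 0], [0, 0, 0], 4],
  ],
)

```text
t: 20.7
ee_pos: [0.488, -0.1568, 0.1754]
tcp_rot: [0.115, 0.654, 0.737, 0.129]
ft_force: [-1.2, 1.7, 5.7]
grip_width: 0.12
grasp_force: 58.5
```

Request:
move_arm(
  targets=[
    [[0, 0, 0], [0, 0, 0], 4],
    [[0, 0, 0], [0, 0, 0], 4],
    [[0, 0, 0], [0, 0, 0], 4],
    [[0, 0, 0], [0, 0, 0], 4],
    [[0, 0, 0], [0, 0, 0], 4],
  ],
)

```text
t: 21.2
ee_pos: [0.488, -0.1568, 0.1754]
tcp_rot: [0.115, 0.654, 0.737, 0.129]
ft_force: [-2.1, 1.2, 6.5]
grip_width: 0.117
grasp_force: 58.5
```

Run:
```python
from h import *
from station import status
s=status.observe();T=tool(s);print(s['t'],s['ee_pos'],s['ft_force'],s['torque'],np.round(s['joints'],2))
B=T[:3,3]-T[:3,:3]@[0,0,.018];print(B)
B[2]=.192;tilt=np.degrees(np.arctan2(-T[0,2],-T[2,2]));print(tilt)
for th in(2,4,6,8,10,12):hplan(T,-20+th,th,B=B)
```

```text
21.2 [ 0.48797892 -0.15684257  0.17535443] [-2.07033276  1.16526226  6.47817708] [0.15239282 0.16595814 0.10014942] [-0.66  0.19  1.85  0.32  0.87 -0.96]
[ 0.48190094 -0.15756444  0.19228184]
-19.75126237190176
2 p [ 0.4893 -0.1567  0.1836] shift [-0.0, 0.0082, -0.0147] turn [0.0104, 0.0001, 0.0004]
4 p [ 0.4909 -0.1565  0.1922] shift [-0.0, 0.017, -0.0296] turn [0.0216, 0.0001, 0.0004]
6 p [ 0.4928 -0.1563  0.2006] shift [-0.0, 0.0263, -0.0442] turn [0.0327, 0.0001, 0.0004]
8 p [ 0.495 -0.156  0.209] shift [-0.0, 0.0361, -0.0585] turn [0.0438, 0.0001, 0.0004]
10 p [ 0.4974 -0.1557  0.2173] shift [-0.0001, 0.0464, -0.0724] turn [0.0549, 0.0001, 0.0004]
12 p [ 0.5002 -0.1554  0.2255] shift [-0.0001, 0.0572, -0.0859] turn [0.066, 0.0001, 0.0004]
```

Request:
move_arm(
  targets=[
    [[0, 0.004, -0.0073], [0.0055, 0, 0], 4],
    [[0, 0.0126, -0.0222], [0.0166, 0, 0], 4],
    [[0, 0.0216, -0.037], [0.0278, 0, 0], 4],
    [[0, 0.031, -0.0512], [0.0389, 0, 0], 4],
    [[0, 0.0361, -0.0585], [0.0444, 0, 0], 4],
  ],
)

```text
t: 21.7
ee_pos: [0.4945, -0.156, 0.2084]
tcp_rot: [0.067, 0.66, 0.744, 0.076]
ft_force: [-1.6, -3.5, -4.2]
grip_width: 0.117
grasp_force: 59.3
```

Run:
```python
from h import *
from station import status
s=status.observe();T=tool(s);print(s['t'],s['ee_pos'],s['ft_force'],s['torque'],s['grasp_force'],np.round(s['joints'],2))
B=np.array([.4819,-.1576,.192])
for th in(8,16):hplan(T,-20+th,th,B=B)
```

```text
21.7 [ 0.49453608 -0.15598477  0.20835471] [-1.58611403 -3.47812892 -4.19705235] [-0.4084958   0.37804321 -0.00949668] 59.324880838394165 [-0.6   0.22  1.69  0.15  1.08 -0.78]
8 p [ 0.495 -0.156  0.209] shift [-0.0002, 0.0011, -0.0011] turn [-0.002, -0.0001, 0.0004]
16 p [ 0.5065 -0.1547  0.2416] shift [-0.0003, 0.037, -0.0602] turn [0.0425, -0.0, 0.0004]
```

Forces are small, so I'll continue with the same screw motion.

Request:
move_arm(
  targets=[
    [[0, 0.0065, -0.0118], [0.0085, 0, 0], 4],
    [[0, 0.0135, -0.0237], [0.017, 0, 0], 4],
    [[0, 0.0208, -0.0355], [0.0262, 0, 0], 4],
    [[0, 0.0283, -0.0471], [0.035, 0, 0], 4],
    [[0, 0.0361, -0.0585], [0.0435, 0, 0], 4],
  ],
)

```text
t: 22.2
ee_pos: [0.5056, -0.1546, 0.2402]
tcp_rot: [0.022, 0.663, 0.748, 0.025]
ft_force: [-2.2, -2.1, -4.6]
grip_width: 0.117
grasp_force: 59.3
```

Request:
move_arm(
  targets=[
    [[0, 0.0065, -0.0118], [0.0087, 0, 0], 4],
    [[0, 0.0135, -0.0237], [0.0176, 0, 0], 4],
    [[0, 0.0208, -0.0355], [0.0266, 0, 0], 4],
    [[0, 0.0283, -0.0471], [0.0355, 0, 0], 4],
    [[0, 0.0361, -0.0585], [0.0444, 0, 0], 4],
  ],
)

```text
t: 22.7
ee_pos: [0.5214, -0.1526, 0.271]
tcp_rot: [-0.025, 0.663, 0.747, -0.027]
ft_force: [-4.9, -0.6, -2.6]
grip_width: 0.112
grasp_force: 59.6
```

Run:
```python
from h import *
from station import status
s=status.observe();T=tool(s);print(s['t'],s['ee_pos'],s['ft_force'],s['torque'],s['grasp_force'],np.round(s['joints'],2))
B=np.array([.4819,-.1576,.192])
for th in(24,32,40):hplan(T,-20+th,th,B=B)
```

```text
22.7 [ 0.52136841 -0.15263213  0.27096827] [-4.91282223 -0.6417003  -2.55751155] [-0.16742287  0.61524359  0.08339878] 59.59352195262909 [-0.48  0.37  1.32 -0.04  1.52 -0.6 ]
24 p [ 0.5225 -0.1528  0.2722] shift [-0.0005, 0.002, -0.0027] turn [-0.0014, -0.0002, 0.0002]
32 p [ 0.5425 -0.1504  0.3003] shift [-0.0005, 0.0381, -0.0617] turn [0.0431, -0.0002, 0.0002]
40 p [ 0.5662 -0.1475  0.3254] shift [-0.0005, 0.082, -0.1152] turn [0.0875, -0.0002, 0.0002]
```

Request:
move_arm(
  targets=[
    [[0, 0.0065, -0.0118], [0.0085, 0, 0], 4],
    [[0, 0.0135, -0.0237], [0.017, 0, 0], 4],
    [[0, 0.0208, -0.0355], [0.026, 0, 0], 4],
    [[0, 0.0283, -0.0471], [0.035, 0, 0], 4],
    [[0, 0.0361, -0.0585], [0.0438, 0, 0], 4],
  ],
)

```text
t: 23.2
ee_pos: [0.5413, -0.1502, 0.2992]
tcp_rot: [-0.07, 0.66, 0.744, -0.079]
ft_force: [-6.4, -0.2, -0.4]
grip_width: 0.115
grasp_force: 59.6
```

Request:
move_arm(
  targets=[
    [[0, 0.0065, -0.0118], [0.0085, 0, 0], 4],
    [[0, 0.0135, -0.0237], [0.0175, 0, 0], 4],
    [[0, 0.0208, -0.0355], [0.0265, 0, 0], 4],
    [[0, 0.0283, -0.0471], [0.0355, 0, 0], 4],
    [[0, 0.0361, -0.0585], [0.0444, 0, 0], 4],
  ],
)

```text
t: 23.7
ee_pos: [0.5649, -0.1472, 0.3246]
tcp_rot: [-0.116, 0.654, 0.736, -0.13]
ft_force: [-6.1, 0.4, 0.9]
grip_width: 0.115
grasp_force: 59.7
```

Request:
move_arm(
  targets=[
    [[0, 0, 0], [0, 0, 0], 4],
    [[0, 0, 0], [0, 0, 0], 4],
    [[0, 0, 0], [0, 0, 0], 4],
    [[0, 0, 0], [0, 0, 0], 4],
    [[0, 0, 0], [0, 0, 0], 4],
  ],
)

```text
t: 24.2
ee_pos: [0.5648, -0.1472, 0.3244]
tcp_rot: [-0.115, 0.654, 0.736, -0.13]
ft_force: [-6.8, 0.5, 1.7]
grip_width: 0.114
grasp_force: 59.9
```

```bash
cat > ang.py <<'E'
from h import *
from station import status
s=status.observe();T=tool(s);print(s['t'],s['ee_pos'],s['ft_force'],s['torque'],s['grasp_force'],np.round(s['joints'],2))
B=np.array([.4819,-.1576,.192]);Z=R.from_euler('z',YAW,degrees=True).as_matrix();H=B+Z@[.252,0,-.05]
P=Z.T@(T[:3,3]-T[:3,:3]@[0,0,.018]-H);print('bar angle',np.degrees(np.arctan2(P[2],-P[0])-np.arctan2(.05,.252)),'r',np.hypot(P[0],P[2]),'(.2569)')
z=Z.T@T[:3,2];print('tilt',np.degrees(np.arctan2(-z[0],-z[2])))
hplan(T,20,40,B=B)
E
python3 ang.py
```

```text
24.2 [ 0.56483994 -0.14722587  0.32443179] [-6.76210726  0.48265081  1.68150378] [1.04937650e-01 8.87970761e-01 6.02660689e-04] 59.85875844955444 [-0.38  0.62  0.83 -0.18  1.99 -0.55]
bar angle 39.63362407220064 r 0.25703391688328525 (.2569)
tilt 20.00298199659581
40 p [ 0.5662 -0.1475  0.3254] shift [-0.001, 0.0019, -0.0027] turn [-0.0, -0.0001, 0.0001]
```

Request:
move_arm(
  targets=[
    [[0, 0.001, -0.0015], [0, 0, 0], 4],
    [[0, 0.0019, -0.0027], [0, 0, 0], 4],
    [[0, 0.0019, -0.0027], [0, 0, 0], 4],
    [[0, 0.0019, -0.0027], [0, 0, 0], 4],
    [[0, 0.0019, -0.0027], [0, 0, 0], 4],
  ],
)

```text
t: 24.7
ee_pos: [0.5661, -0.1471, 0.3255]
tcp_rot: [-0.116, 0.654, 0.736, -0.13]
ft_force: [-7.7, 0.3, 2.0]
grip_width: 0.113
grasp_force: 59.8
```

```bash
python3 ang.py
python3 - <<'E'
# lid front edge and piled gears in the fixed views
from h import *
from station import camera
c=camera('side');o=np.load('pics/side0.npz')['img']
hs=cv2.cvtColor(c['img'],cv2.COLOR_BGR2HSV)
d=cv2.absdiff(c['img'],o).max(2)
for n,(u,v) in dict(wrench=(279,322),stay=(250,213),brush=(310,405),mug=(382,410),screw=(290,166),jar=(338,167),can=(356,170)).items():print(n,int((d[v-20:v+20,u-15:u+15]>50).sum()),end='; ')
E
```

```text
24.7 [ 0.56609301 -0.14706804  0.32546601] [-7.71577834  0.2683009   2.02585514] [ 0.08476104  1.06204188 -0.05976191] 59.82610881328583 [-0.38  0.63  0.82 -0.18  1.99 -0.55]
bar angle 39.99796985050477 r 0.257040349653628 (.2569)
tilt 20.016359423923753
40 p [ 0.5662 -0.1475  0.3254] shift [-0.001, 0.0002, 0.0001] turn [-0.0001, -0.0001, 0.0001]
wrench 0; stay 0; brush 0; mug 0; screw 25; jar 339; can 640;
```

Run:
```python
from h import *
from station import camera
c=camera('top');d=cv2.absdiff(c['img'],np.load('pics/top0.npz')['img']).max(2)
for n,(u,v) in dict(can=(200,165),jar=(160,184),screw=(124,255),tray=(180,270),gears=(200,244)).items():print(n,int((d[v-18:v+18,u-18:u+18]>50).sum()))
```

```text
can 0
jar 0
screw 0
tray 0
gears 86
```

The bystanders haven't moved in the top view; in the side view the arm was covering the can and jar. The lid is held at 40°, so I'm handing in.

```bash
python3 -c "
from station import order
print(order.job_done())"
```

```text
the job is handed in; nothing more can be done
None
```

Both gears are piled squarely on the tray gear, and I handed the job in with the gripper still holding the lid at about 40° (worked out from the arm's pose); in the camera checks, nothing else on the bench had moved.

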